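Load a sample carrier under a spring contact clip

TASK

Press the orange thumb bar of the spring clip down with one fingertip so that its jaw lifts, and keep it down while the other fingertip pushes the blue sample carrier along its channel, by its upright tab, fully home against the end stop. Then let the clip close on the carrier and move clear. Only press and push: grasp and lift nothing, and leave the other things on the worktop where they are.

Things in the scene. Friction and masses are not known exactly. Their poses are not given: they have to be found in the camera images.
- fixture: Contact fixture, fixed: black base plate 144 (x) x 116 (y) x 6 mm; origin at the centre of its underside, z up. A channel for the carrier runs along x at y = -30 mm; pushing goes toward +x. Clip hinge along x at y = +1.5 mm, z = 22 mm, between two posts 30 mm high at x = -66 and +53 mm. Two terminals 22 mm high at x = 26 and 52, y = +42 mm. Nothing but the carrier's tab is higher than 30 mm.
- channel_stop (a point): Foot of the end stop, on the channel's middle line (fixture x = +50, y = -30 mm) at floor height, 6 mm above the worktop. The channel is 38.5 mm wide between aluminium walls 17.5 mm high, whose lips overhang the carrier's long edges 2 mm above it, 32 mm open between them: the carrier can only slide along x.
- clip (a joint): Clip angle: 0 rad = closed (jaw 1.5 mm above the empty channel floor, too low for the carrier), grows as the thumb bar is pressed down, 0.30 = hard stop (jaw about 11 mm above the floor). The carrier passes freely from 0.14. Springs back when let go; resting on the carrier it reads about 0.08. About 3 N on the bar starts it, 6 N holds it at the stop.
- thumb_bar (a point): Centre of the upper face of the orange thumb bar; moves with the clip. Bar: fixture x = -70 to +14 mm, y = 19.5 to 45.5 mm; upper face 27 mm above the worktop when closed, 18 mm fully pressed (sloping 0.15 rad up toward its outer edge, then 0.15 down). Pressing anywhere along x works alike, and a fingertip can slide along it while pressing.
- jaw_tip (a point): Lowest point of the clip's brass jaw, over the middle of the channel; the jaw is 12 mm long along x (fixture x = 28 to 40 mm).
- carrier: Blue sample carrier with a copper face, loose in the channel: plate 50 (x) x 36 (y) x 4 mm, 60 g, with an upright tab at its rear (-x) end, 26 mm wide, 4 mm thick, top 36 mm above the worktop. Origin: centre of the plate's underside; x along the fixture's x. Home: origin at fixture x = +25 mm; it starts 30 to 42 mm short of that, in front of the jaw. The tab never comes under the jaw.
- tab_face (a point): The point to push: middle of the tab's rear face (with a white mark), 25 mm behind the carrier's origin and 22 mm above its underside. It lies about 62 mm in y from the thumb bar's middle line.
- vial_black: Bystander: vial with a black cap, 28 mm across, 64 mm tall; origin under its centre.
- vial_red: Bystander: white vial with a red cap, 22 mm across, 50 mm tall; origin under its centre.
- spare_strip: Bystander: copper strip, 22 x 117 x 14 mm, lying flat; origin under its centre.
- tweezers: Bystander: steel tweezers, 14 x 124 x 10 mm, lying flat; origin under its centre.
- petri_dish: Bystander: glass dish with copper chips, 62 mm across, 14 mm tall; origin under its centre.
There are look-alikes about, which are no part of the job. Several things look just like the fixture: the one meant starts farthest from the robot's base.

How it is judged:
By the outcome, as a careful person would: the job done as asked, in the order asked, and still so for the second after the job is handed in, with the robot touching nothing.
It also fails if it takes over 42 s, if anything falls off the work surface, if the arm or the gripper's body presses on something with over 40 N, if the wrist force passes 120 N, or if a joint passes its speed limit or range.

ROBOT

A 6-joint arm with a two-finger parallel gripper is mounted at the origin on a cart in front of the work surface, level with it; the furniture and walls round the work are solid. World frame = base frame: x ahead of the robot, y to its left, z up, the work surface at z = 0. Lengths are in mm, angles in rad, forces in N, time in s.
With the tool pointing down it reaches from about 275 to 825 mm from the base axis. Payload 4.9 kg.
Tool frame: the origin (TCP) lies between the finger pads; the fingertips stand 14 mm ahead of it and the grasp point (between the pads) lies 5 mm behind it; z points along the fingers, y is the line along which they close (so a half turn about z gives the same grasp; the last joint's range is limited). The gripper opens to 85 mm and grips with 20 to 120 N. Pads are 22 mm wide; open, the fingers measure 114 mm over their backs; the gripper's body (76 mm by 85 mm) begins 54 mm behind the grasp point. The pads swing forward as they close: fully open they stand 13 mm farther back than shut.
Start: joints at [-1.266, 0.326, -0.193, 1.052, 0, 1.437], TCP at [233.683, -497.906, 245.281] pointing down, gripper open.
Joint ranges: [-2.65, 2.65], [-0.97, 1.79], [-1.3, 1.35], [-1.93, 2.1], [-1.47, 1.37], [-3.14, 3.14]. Speed limits (rad/s): [2.57, 2.57, 3.14, 3.14, 3.14, 3.14].

INTERFACE

Orientations are given as a unit quaternion [x, y, z, w].
In Python, from station import bot gives the robot as it stands.
- The arm moves only by the tool move_arm, never from a script. Its arguments are lists of equal length, an entry for each row: "linear": the shift along the tool's x, y, z in cm, a list of three; "turn": the turn about the tool's z in degrees; "claw": the closure in counts, from 0 (fully open) to 255 (shut). A call has 1 to 20 rows; each row shifts and turns the commanded pose from where the row before left it, along the tool's axes as they then stand; what a row does not reach is not made up. A row lasts 1/12 s, in which the tool goes at most 41.7 mm and 7.16 degrees, less where a joint would pass 70% of its speed; a pose out of reach is approached as far as the arm can. A call with a gripper value outside its range is refused whole. The fingers move at their own pace and stop on an object; "grip_force" is the grip in N (left out, the last holds). Time passes only in rows, so rows that do not move let the fingers close. It gives the time, the measured TCP pose, the force, the opening and the grip force at its end, in the units of the state.
- bot.get_obs(): the state, without advancing time (a new reading comes with each control period).
- bot.grab_frame(name): name is "side" or "top" or "wrist"; returns a dict with "img" (400x640x3 uint8, red, green, blue), "z_map" (400x640 float32, mm along the optical axis (not along the pixel's ray), 0 where there is no reading), "K" (3x3 intrinsics, pixels), "origin" and "orientation" of the camera in the world. Camera axes: x right, y down, z forward; pixel columns grow to the right and rows downward; lengths in mm; the calibration is good to about 2 mm. The wrist camera is an equidistant fisheye: a pixel r from the principal point sees the ray r / f radians off the axis. A picture is of the moment at which its call begins.
- bot.close_job(): hands the job in; it is judged then, once.
Trained networks look in a picture, given as the dict that the camera call returned (one of the last four; its "shot" number tells which), for a name from the list of things; names that differ only in an ending like _2 or _b are one class to them, and where a whole thing is asked for, a point or a joint stands for the part that bears it (a point fixed in the world has none). Each returns a list of dicts, best first, with "confidence" (0 to 1); they miss things now and then, are a little off and sometimes report something else, mostly with a low value. They report only what shows in the picture. A call takes as long as a camera call. They do not tell look-alikes from the thing itself.
- bot.boxes_of(picture, label): "xyz" ([x, y, z] in mm, in world coordinates, good to about 4 mm: the middle of the surface that is visible of it).
- bot.trace(picture, label): "mask" (400x640 bool, what is visible of it).
- bot.landmark_of(picture, label): "xyz" ([x, y, z] in mm, in world coordinates, good to about 4 mm: a listed point, or the origin of a listed thing).
The state is a dict: "time_s": time; "joints": joint angles; "qd": joint speeds; "joint_torque": joint torques, N m; "eef_pos": TCP position; "tcp_rot": TCP orientation; "force": force on the tool from outside, world axes, zero at the start; "torque": the same for the moment, N m; "width": finger opening in mm; "finger_force": force on a finger pad.
Only numpy, scipy, OpenCV 4.12 (cv2) and the standard library are available. Lean on these libraries where they do the work, as an engineer would, in place of code of your own. Each camera call takes 0.05 s, during which the arm holds its last target. There are 200 camera calls.

## Working session

There is one attempt and no reset: what is moved stays moved. The work goes in short steps, Python scripts to look and compute and a tool call to move; the robot and the scene stay as the last step left them, time stands still between calls to the robot, and variables do not carry over. Pictures are saved under pics/ and viewed, at most 10 in all, crops included, and the job is handed in when it is done.

Besides the shell and the picture viewer there is one more tool, called after "Emit:" as a command line: name --pt "numbers of a row" for each row, then --argument value for the rest. move_arm: Moves the arm, as the interface text tells. Its arguments: {"type":"object","properties":{"linear":{"type":"array"},"turn":{"type":"array"},"claw":{"type":"array"},"grip_force":{"type":"number"}},"required":["linear","turn","claw"]}

```bash
mkdir -p pics; ls
python3 - <<'E'
from station import bot
import cv2,numpy as np
o=bot.get_obs();print(o)
for n in("top","side"):
    f=bot.grab_frame(n);cv2.imwrite(f"pics/{n}1.png",f["img"][:,:,::-1])
    print(n,f["K"].tolist(),f["origin"],f["orientation"])
    for l in("fixture","channel_stop","thumb_bar","jaw_tip","carrier","tab_face"):
        print(l,[(np.round(d["xyz"],0).tolist(),round(d["confidence"],2)) for d in bot.landmark_of(f,l)])
E
```

```text
pics
{'time_s': 0.0, 'joints': array([-1.26619342e+00,  3.26941726e-01, -1.93617132e-01,  1.05200981e+00,
        9.61223802e-06,  1.43658311e+00]), 'qd': array([-0.00036776,  0.00060321,  0.00214771, -0.00100119, -0.00094494,
       -0.00097172]), 'joint_torque': array([-1.24850216e-03, -4.43404698e+01,  2.62437129e+01,  1.55735045e-02,
       -2.04888884e-04, -6.95582685e-06]), 'eef_pos': array([ 233.50852363, -497.33004818,  244.49038134]), 'tcp_rot': array([ 9.76026075e-01,  2.17651824e-01, -7.06170160e-05, -8.83363502e-04]), 'force': array([-0.40018398,  0.3760619 , -0.02037807]), 'torque': array([-0.01494341,  0.05617628, -0.00266173]), 'finger_force': 0.0, 'width': 85.46187491562839}
top [[442.5582342378746, 0.0, 317.9852214181844], [0.0, 442.5582342378746, 206.99466573754287], [0.0, 0.0, 1.0]] [ 244.36040188 -263.35596393  968.28695666] [-0.68925815  0.71567123 -0.08236099  0.07716582]
fixture [([266.0, -232.0, 1.0], 0.77), ([469.0, -187.0, -5.0], 0.7), ([304.0, -470.0, -0.0], 0.39)]
channel_stop [([516.0, -227.0, 5.0], 0.85), ([294.0, -276.0, 7.0], 0.85)]
thumb_bar [([452.0, -150.0, 25.0], 0.73), ([507.0, -77.0, -2.0], 0.39)]
jaw_tip [([279.0, -268.0, 10.0], 0.79), ([502.0, -225.0, 12.0], 0.74)]
carrier [([449.0, -217.0, 6.0], 0.73)]
tab_face []
side [[399.93103193851596, 0.0, 317.612520184054], [0.0, 399.93103193851596, 201.76683144639463], [0.0, 0.0, 1.0]] [373.33889624 403.85079821 561.70102277] [-0.07087196  0.88883248 -0.45181351  0.02861036]
fixture [([269.0, -226.0, 1.0], 0.79), ([469.0, -188.0, 1.0], 0.63), ([575.0, -296.0, -0.0], 0.31)]
channel_stop [([514.0, -224.0, 2.0], 0.86), ([295.0, -273.0, 5.0], 0.76)]
thumb_bar [([450.0, -150.0, 28.0], 0.74), ([256.0, -186.0, 27.0], 0.56)]
jaw_tip [([499.0, -224.0, 5.0], 0.93), ([283.0, -269.0, 11.0], 0.62)]
carrier [([447.0, -215.0, 7.0], 0.7)]
tab_face [([426.0, -208.0, 30.0], 0.49)]
```

View pics/top1.png

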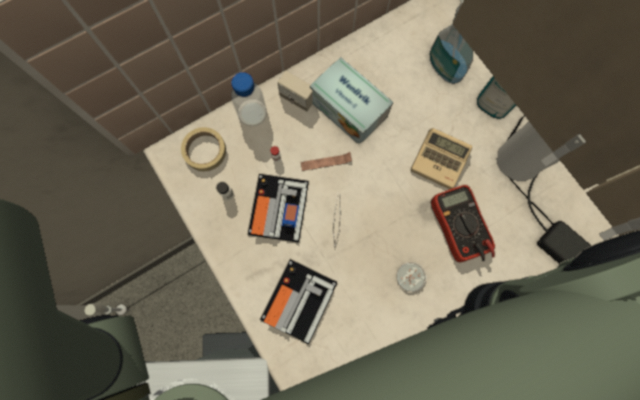

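View pics/side1.png

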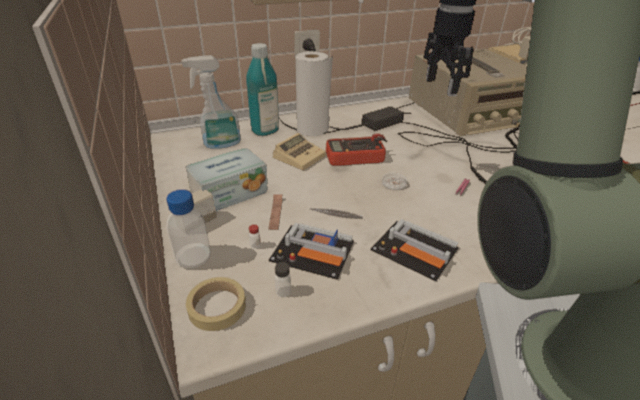

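The top view shows two fixtures: the far one at about (278,208) with the blue carrier, and an empty one nearer the robot at (298,300). The side view shows the same pair at (313,250) and (415,248). The target is the far one, near world (469,-188). Next I'll refine its pose.

```bash
cat > h.py <<'E'
from station import bot
import cv2,numpy as np
from scipy.spatial.transform import Rotation as R
def cloud(f):
    v,u=np.mgrid[:400,:640];z=f["z_map"];K=f["K"]
    p=np.stack([(u-K[0,2])/K[0,0]*z,(v-K[1,2])/K[1,1]*z,z],-1)
    return R.from_quat(f["orientation"]).apply(p.reshape(-1,3)).reshape(400,640,3)+f["origin"]
E
python3 - <<'E'
from h import *
for n in("top","side"):
    f=bot.grab_frame(n);P=cloud(f)
    for d in bot.trace(f,"fixture"):
        p=P[d["mask"]&(f["z_map"]>0)]; c=np.median(p,0)
        print(n,d["confidence"],len(p),c.round(),np.percentile(p[:,2],[2,50,98]).round(1))
        p=p[(p[:,2]>-8)&(p[:,2]<45)]
        if len(p)>50: print(cv2.minAreaRect(p[:,:2].astype(np.float32)))
    L={"fixture":(0,0),"channel_stop":(50,-30),"thumb_bar":(-28,32.5),"jaw_tip":(34,-30)}
    a=[];b=[]
    for l,q in L.items():
        for d in bot.landmark_of(f,l):
            if np.hypot(*(d["xyz"][:2]-np.array([469,-188])))<75: a.append(q);b.append(d["xyz"][:2]);break
    a=np.array(a,float);b=np.array(b);A=a-a.mean(0);B=b-b.mean(0)
    t=np.arctan2((A[:,0]*B[:,1]-A[:,1]*B[:,0]).sum(),(A*B).sum());c,s=np.cos(t),np.sin(t)
    M=np.array([[c,-s],[s,c]]);o=b.mean(0)-M@a.mean(0);print("fit",np.degrees(t),o,(b-(a@M.T+o)).round(1).tolist())
    for l in("tab_face","carrier"):
        print(l,[(((d["xyz"][:2]-o)@M).round(1),d["confidence"]) for d in bot.landmark_of(f,l)])
    w=(P-[*o,0])[...,:2]@M
    sel=(abs(w[...,0])<90)&(abs(w[...,1])<75)
    t=sel&(abs(w[...,1]+30)<10)&(P[...,2]>28)&(w[...,0]<15); print("tab pts",t.sum(),np.percentile(w[t],[5,50,95],axis=0) if t.any() else 0)
    img=f["img"][:,:,::-1]
    ys,xs=np.where(sel);cv2.imwrite(f"pics/{n}2.png",cv2.resize(img[ys.min():ys.max(),xs.min():xs.max()],None,fx=5,fy=5));print(xs.min(),ys.min())
E
```

```text
top 0.9 2884 [ 471. -180.   16.] [ 3.2 15.8 30.4]
((470.2991027832031, -184.38018798828125), (116.13478088378906, 144.49359130859375), 79.13321685791016)
top 0.58 491 [ 574. -297.    2.] [-1.6  2.3 12.4]
((574.392578125, -296.6526794433594), (27.71044921875, 118.04447937011719), 11.050347328186035)
top 0.57 3785 [ 263. -224.    9.] [ 2.5  9.2 30.1]
((265.05328369140625, -223.9236297607422), (118.02082824707031, 147.56289672851562), 61.6165771484375)
fit -33.23401017127347 [ 459.23276334 -180.30164342] [[12.9, -5.3], [-38.4, 17.4], [-3.9, -15.0], [29.5, 2.9]]
tab_face [(array([-11.1, -43.6]), 0.91)]
carrier [(array([ 10.9, -36.2]), 0.88)]
tab pts 27 [[-52.26254789 -38.25512585]
 [-17.99867931 -28.83135893]
 [-12.68438241 -20.55597797]]
227 163
side 0.81 3041 [ 260. -211.    8.] [ 3.4  7.8 29.6]
((259.06719970703125, -236.7218780517578), (139.552978515625, 146.9794158935547), 62.028343200683594)
side 0.57 2813 [ 469. -166.    8.] [ 2.6  7.9 29.5]
((467.8834228515625, -195.83372497558594), (137.7206573486328, 147.67066955566406), 79.5149154663086)
side 0.53 511 [500. -63.  43.] [ 3.5 42.9 65.2]
((498.2411804199219, -95.08629608154297), (75.30024719238281, 27.6060733795166), 79.1729965209961)
fit -11.078474484436413 [ 470.50925992 -186.41729345] [[-2.2, 1.8], [1.7, -2.2], [0.5, 0.4]]
tab_face [(array([-41.2, -32.4]), 0.72)]
carrier [(array([-18.1, -29.6]), 0.81)]
tab pts 24 [[-42.57448648 -38.61450441]
 [-41.36746751 -28.54481235]
 [-38.96924078 -20.50710177]]
255 220
```

Emit:
move_arm --pt "0 0 0" --pt "0 0 0" --pt "0 0 0" --pt "0 0 0" --pt "0 0 0" --pt "0 0 0" --pt "0.9 -2.9 0" --pt "0.9 -2.9 0" --pt "0.9 -2.9 0" --pt "0.9 -2.9 0" --pt "0.9 -2.9 0" --pt "0.9 -2.9 0" --pt "0.9 -2.9 0" --pt "0.9 -2.9 0" --pt "0.9 -2.9 0" --pt "0.9 -2.9 0" --pt "0.9 -2.9 0" --pt "0.9 -2.9 0" --pt "0 0 0" --pt "0 0 0" --turn '[6, 6, 6, 6, 6, 6, 0, 0, 0, 0, 0, 0, 0, 0, 0, 0, 0, 0, 0, 0]' --claw '[110, 110, 110, 110, 110, 110, 110, 110, 110, 110, 110, 110, 110, 110, 110, 110, 110, 110, 110, 110]' --grip_force 20

```text
time_s: 3.17
eef_pos: [405.7, -175.4, 245.4]
tcp_rot: [0.996, -0.093, 0.0, 0.0]
force: [0.0, -0.7, -0.1]
width: 48.6
finger_force: 0.0
```

Emit:
move_arm --pt "0.5 -0.4 2.5" --pt "0 0 2.5" --pt "0 0 2.5" --pt "0 0 2.5" --pt "0 0 2.5" --pt "0 0 2.5" --pt "0 0 0" --pt "0 0 0" --turn '[0, 0, 0, 0, 0, 0, 0, 0]' --claw '[110, 110, 110, 110, 110, 110, 110, 110]'

```text
time_s: 3.83
eef_pos: [409.7, -173.9, 94.7]
tcp_rot: [0.995, -0.095, -0.001, -0.001]
force: [-0.1, -1.2, 0.5]
width: 48.5
finger_force: 0.0
```

Run:
```python
from h import *
f=bot.grab_frame("wrist");cv2.imwrite("pics/w1.png",f["img"][:,:,::-1]);print(f["origin"],bot.get_obs()["eef_pos"],bot.get_obs()["width"])
o=np.array([470.3,-185]);t=np.radians(-10.9);M=np.array([[np.cos(t),-np.sin(t)],[np.sin(t),np.cos(t)]])
for n in("wrist","side"):
  f=bot.grab_frame(n)
  if n=="side":cv2.imwrite("pics/s3.png",cv2.resize(f["img"][170:320,220:420,::-1],None,fx=4,fy=4))
  for l in("tab_face","carrier","thumb_bar","jaw_tip","channel_stop","fixture"):
    print(n,l,[(((d["xyz"][:2]-o)@M).round(1).tolist(),round(float(d["xyz"][2])),d["confidence"]) for d in bot.landmark_of(f,l)])
```

```text
[ 488.19617852 -189.44235923  222.68630593] [ 410.78971256 -174.329275     95.78343755] 48.7485967768375
wrist tab_face [([-43.5, -32.8], 30, 0.84)]
wrist carrier [([-15.8, -31.1], 7, 0.72)]
wrist thumb_bar [([-29.9, 28.3], 28, 0.87)]
wrist jaw_tip [([32.8, -33.7], 4, 0.78)]
wrist channel_stop [([52.2, -31.4], 4, 0.94), ([-155.3, -121.9], 6, 0.73)]
wrist fixture [([1.0, -4.8], -1, 0.8)]
side tab_face [([-41.2, -32.3], 33, 0.51), ([33.1, -30.6], 3, 0.46)]
side carrier [([-13.9, -32.1], 10, 0.7), ([50.4, -32.7], 6, 0.46)]
side thumb_bar [([-209.0, -38.6], 26, 0.83), ([-29.4, 30.0], 27, 0.64)]
side jaw_tip [([32.5, -31.7], 5, 0.94), ([-168.6, -118.7], 9, 0.64)]
side channel_stop [([-154.7, -121.4], 2, 0.73), ([51.4, -31.6], 6, 0.66)]
side fixture [([-192.0, -75.5], 3, 0.94), ([34.7, -33.1], 5, 0.6), ([0.6, -4.3], 0, 0.58), ([-13.7, -32.5], 8, 0.33)]
```

View pics/w1.png

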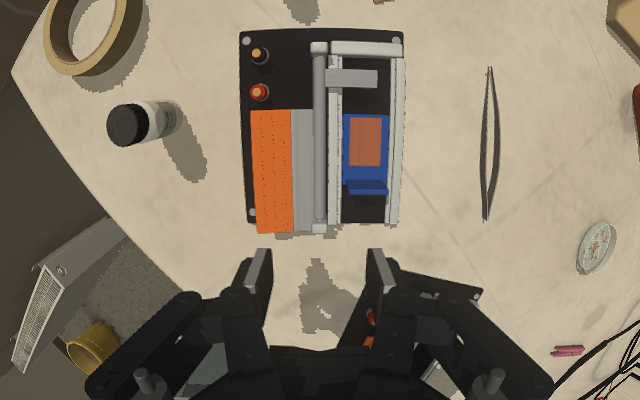

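View pics/s3.png

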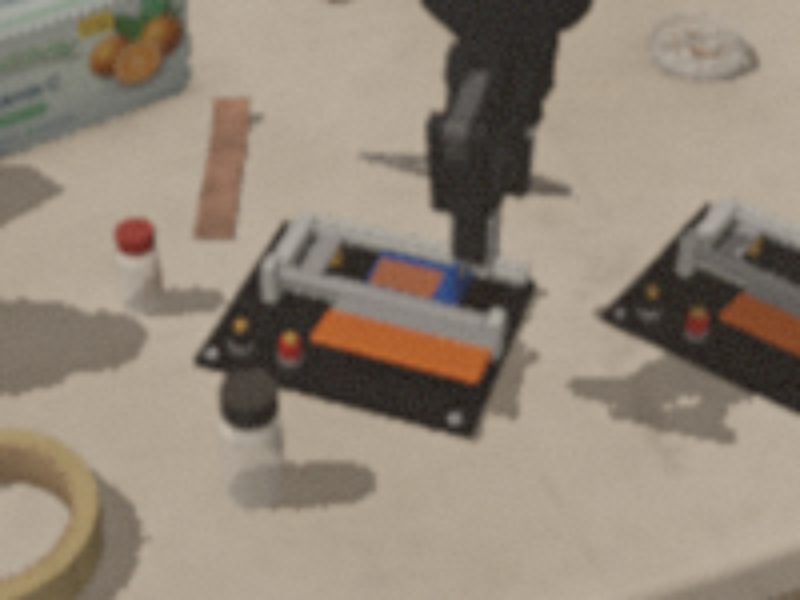

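The wrist view shows the bar (270,170) and the tab (367,188) directly ahead of the left and right fingers, with a gap behind the tab. The side crop agrees. Descending.

Emit:
move_arm --pt "0 0 2" --pt "0 0 1.5" --pt "0 0 1" --pt "0 0 0.4" --pt "0 0 0.2" --pt "0 0 0.2" --pt "0 0 0" --pt "0 0 0" --pt "0 0 0" --turn '[0, 0, 0, 0, 0, 0, 0, 0, 0]' --claw '[110, 110, 110, 110, 110, 110, 110, 110, 110]'

```text
time_s: 5.33
eef_pos: [411.4, -173.7, 42.8]
tcp_rot: [0.996, -0.095, 0.0, 0.0]
force: [0.5, -0.2, -0.1]
width: 48.7
finger_force: 0.0
```

Emit:
move_arm --pt "0 0 0.2" --pt "0 0 0.2" --pt "0 0 0" --pt "0 0 0" --turn '[0, 0, 0, 0]' --claw '[110, 110, 110, 110]'

```text
time_s: 5.67
eef_pos: [411.1, -173.6, 38.3]
tcp_rot: [0.996, -0.095, 0.0, 0.0]
force: [0.1, 0.1, 0.5]
width: 48.8
finger_force: 0.2
```

Emit:
move_arm --pt "0 0 0.2" --pt "0 0 0" --pt "0 0 0" --turn '[0, 0, 0]' --claw '[110, 110, 110]'

```text
time_s: 5.92
eef_pos: [411.2, -173.5, 36.4]
tcp_rot: [0.996, -0.095, 0.0, -0.0]
force: [1.1, 1.1, 3.4]
width: 48.5
finger_force: 1.7
```

Emit:
move_arm --pt "0 0 0.2" --pt "0 0 0" --pt "0 0 0" --turn '[0, 0, 0]' --claw '[110, 110, 110]'

```text
time_s: 6.17
eef_pos: [411.2, -173.3, 34.3]
tcp_rot: [0.996, -0.095, 0.0, -0.0]
force: [0.6, 1.2, 5.2]
width: 48.5
finger_force: 2.1
```

Emit:
move_arm --pt "0 0 0.2" --pt "0 0 0.2" --pt "0 0 0" --pt "0 0 0" --turn '[0, 0, 0, 0]' --claw '[110, 110, 110, 110]'

```text
time_s: 6.5
eef_pos: [411.2, -173.4, 30.4]
tcp_rot: [0.996, -0.095, 0.0, -0.0]
force: [0.0, 1.8, 6.1]
width: 48.3
finger_force: 3.1
```

Run:
```python
from h import *
o=bot.get_obs();print(o["eef_pos"],o["force"],o["width"])
f=bot.grab_frame("side");a=cv2.resize(f["img"][210:290,260:370,::-1],None,fx=6,fy=6)
cv2.imwrite("pics/s4.png",a)
print([d for d in bot.landmark_of(f,"jaw_tip")])
f=bot.grab_frame("wrist");cv2.imwrite("pics/w4.png",f["img"][:,:,::-1])
print([d for d in bot.landmark_of(f,"jaw_tip")])
```

```text
[ 411.19354698 -173.4477231    30.40350728] [0.01615105 1.80224731 6.0827921 ] 48.32751589327741
[{'xyz': [469.8, -187.9, -2.9], 'confidence': 0.68}, {'xyz': [282.1, -270.0, 9.5], 'confidence': 0.6}, {'xyz': [426.2, -212.0, 32.0], 'confidence': 0.59}, {'xyz': [499.4, -227.0, 12.3], 'confidence': 0.55}]
[{'xyz': [493.6, -223.3, 14.8], 'confidence': 0.71}, {'xyz': [448.2, -152.6, 18.7], 'confidence': 0.25}]
```

View pics/w4.png

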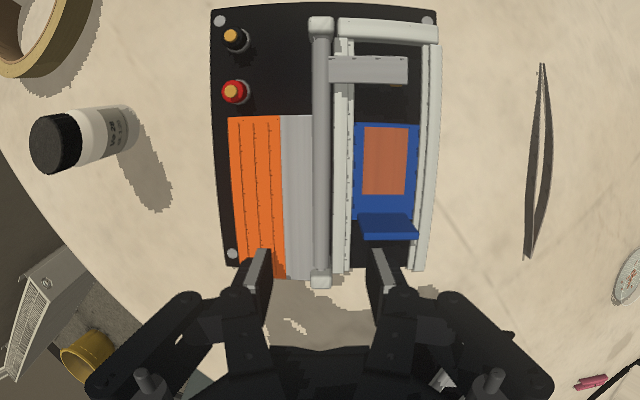

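The wrist view shows the jaw raised at (368,70); the estimate is about 12–15 mm, up from 4–5. The left finger is on the bar at (255,265) and the right finger is behind the tab at (385,240). Pushing now.

Emit:
move_arm --pt "0.2 0 0" --pt "0.4 0 0" --pt "0.4 0 0" --pt "0.4 0 0" --pt "0.4 0 0" --pt "0.4 0 0" --pt "0.4 0 0" --pt "0.4 0 0" --pt "0.4 0 0" --pt "0.2 0 0" --pt "0 0 0" --pt "0 0 0" --turn '[0, 0, 0, 0, 0, 0, 0, 0, 0, 0, 0, 0]' --claw '[110, 110, 110, 110, 110, 110, 110, 110, 110, 110, 110, 110]'

```text
time_s: 7.7
eef_pos: [444.5, -179.4, 29.9]
tcp_rot: [0.996, -0.094, -0.002, -0.0]
force: [-3.0, 1.4, 7.5]
width: 48.6
finger_force: 3.2
```

Run:
```python
from h import *
ob=bot.get_obs();print(ob["eef_pos"],ob["force"],ob["width"])
o=np.array([470.3,-185]);t=np.radians(-10.9);M=np.array([[np.cos(t),-np.sin(t)],[np.sin(t),np.cos(t)]])
print((ob["eef_pos"][:2]-o)@M)
f=bot.grab_frame("wrist");cv2.imwrite("pics/w5.png",f["img"][:,:,::-1])
for l in("tab_face","carrier","thumb_bar","jaw_tip","channel_stop"):
    print(l,[(((d["xyz"][:2]-o)@M).round(1).tolist(),round(float(d["xyz"][2])),d["confidence"]) for d in bot.landmark_of(f,l)])
```

```text
[ 444.52918324 -179.44702933   29.85174389] [-2.9947453   1.37379399  7.45991221] 48.55225313053947
[-26.3559195    0.57964392]
tab_face [([-17.1, -29.6], 29, 0.59)]
carrier [([11.7, -31.1], 6, 0.94)]
thumb_bar [([-30.2, 27.3], 20, 0.7)]
jaw_tip [([30.3, -35.7], 16, 0.87), ([-170.6, -121.3], 12, 0.46)]
channel_stop [([50.3, -29.3], 4, 0.73), ([-155.5, -122.9], 3, 0.6)]
```

View pics/w5.png

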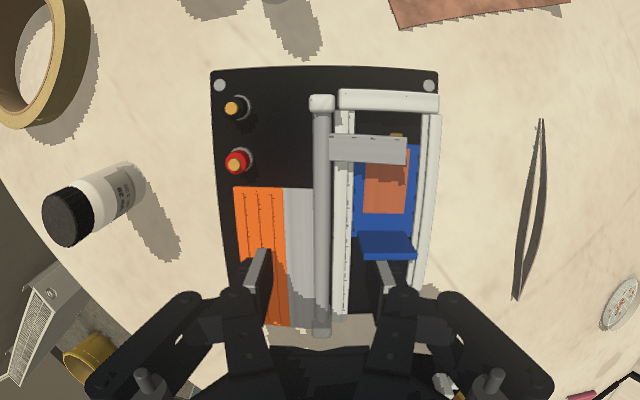

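The carrier's front edge is now under the raised jaw at (385,150), with the finger behind the tab at (387,255). About 14 mm remain.

Emit:
move_arm --pt "0.3 0.1 0" --pt "0.3 0 0" --pt "0.3 0 0" --pt "0.2 0 0" --pt "0 0 0" --pt "0 0 0" --turn '[0, 0, 0, 0, 0, 0]' --claw '[110, 110, 110, 110, 110, 110]'

```text
time_s: 8.5
eef_pos: [455.0, -182.4, 29.8]
tcp_rot: [0.996, -0.094, -0.002, -0.001]
force: [-3.3, 1.9, 6.4]
width: 48.6
finger_force: 3.4
```

Emit:
move_arm --pt "0.1 0 0" --pt "0.1 0 0" --pt "0 0 0" --pt "0 0 0" --turn '[0, 0, 0, 0]' --claw '[110, 110, 110, 110]'

```text
time_s: 8.83
eef_pos: [456.5, -182.7, 29.8]
tcp_rot: [0.996, -0.094, -0.002, -0.0]
force: [-4.0, 1.5, 6.6]
width: 48.7
finger_force: 3.4
```

Emit:
move_arm --pt "0.1 0 0" --pt "0.1 0 0" --pt "0 0 0" --pt "0 0 0" --turn '[0, 0, 0, 0]' --claw '[110, 110, 110, 110]'

```text
time_s: 9.17
eef_pos: [458.5, -183.1, 29.8]
tcp_rot: [0.996, -0.094, -0.002, -0.001]
force: [-4.4, 1.8, 6.8]
width: 48.5
finger_force: 3.4
```

Emit:
move_arm --pt "0.1 0 0" --pt "0.1 0 0" --pt "0 0 0" --pt "0 0 0" --turn '[0, 0, 0, 0]' --claw '[110, 110, 110, 110]'

```text
time_s: 9.5
eef_pos: [460.0, -183.4, 29.7]
tcp_rot: [0.996, -0.095, -0.003, -0.0]
force: [-4.7, 1.0, 7.2]
width: 48.7
finger_force: 4.5
```

Emit:
move_arm --pt "0.1 0 0" --pt "0.1 0 0" --pt "0 0 0" --pt "0 0 0" --turn '[0, 0, 0, 0]' --claw '[110, 110, 110, 110]'

```text
time_s: 9.83
eef_pos: [460.1, -183.4, 29.5]
tcp_rot: [0.995, -0.095, -0.005, -0.0]
force: [-9.6, 2.2, 10.9]
width: 48.8
finger_force: 6.9
```

Run:
```python
from h import *
o=np.array([470.3,-185]);t=np.radians(-10.9);M=np.array([[np.cos(t),-np.sin(t)],[np.sin(t),np.cos(t)]])
f=bot.grab_frame("wrist");cv2.imwrite("pics/w6.png",f["img"][:,:,::-1])
for l in("tab_face","carrier","jaw_tip","channel_stop"):
    print(l,[(((d["xyz"][:2]-o)@M).round(1).tolist(),round(float(d["xyz"][2])),d["confidence"]) for d in bot.landmark_of(f,l)])
cv2.imwrite("pics/w6.png",cv2.resize(f["img"][80:330,200:460,::-1],None,fx=2.4,fy=2.4,interpolation=2)[:600])
```

```text
tab_face [([-2.3, -34.7], 29, 0.78)]
carrier [([21.7, -33.8], 4, 0.56)]
jaw_tip [([30.9, -37.4], 16, 0.82)]
channel_stop [([52.0, -35.3], 7, 0.73), ([-155.3, -121.0], 2, 0.58)]
```

View pics/w6.png

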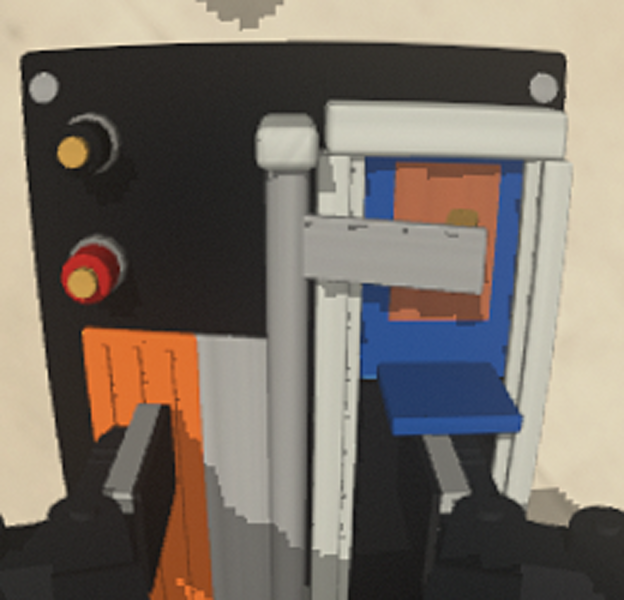

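The carrier's front edge is flush with the end stop (crop row ~158), and the force has risen to about 10 N at standstill. I'll give it one firm nudge, back off a little, and then lift.

Emit:
move_arm --pt "0.1 0 0" --pt "0.1 0 0" --pt "0 0 0" --turn '[0, 0, 0]' --claw '[110, 110, 110]'

```text
time_s: 10.33
eef_pos: [460.2, -183.4, 29.4]
tcp_rot: [0.995, -0.095, -0.006, -0.0]
force: [-14.3, 2.8, 15.4]
width: 48.3
finger_force: 10.0
```

Emit:
move_arm --pt "-0.3 0 0" --pt "-0.3 0 0" --pt "-0.3 0 0" --pt "0 0 0" --pt "0 0 -0.2" --pt "0 0 -0.2" --pt "0 0 -0.2" --pt "0 0 -0.2" --pt "0 0 -0.3" --pt "0 0 -0.5" --pt "0 0 -1" --pt "0 0 -2" --pt "0 0 -3" --pt "0 0 -3" --pt "0 0 0" --pt "0 0 0" --turn '[0, 0, 0, 0, 0, 0, 0, 0, 0, 0, 0, 0, 0, 0, 0, 0]' --claw '[110, 110, 110, 110, 110, 110, 110, 110, 110, 110, 110, 110, 110, 110, 110, 110]'

```text
time_s: 11.67
eef_pos: [459.3, -184.4, 138.6]
tcp_rot: [0.996, -0.095, 0.002, 0.001]
force: [-0.6, 0.3, -0.7]
width: 48.6
finger_force: 0.0
```

Run:
```python
from h import *
o=np.array([470.3,-185]);t=np.radians(-10.9);M=np.array([[np.cos(t),-np.sin(t)],[np.sin(t),np.cos(t)]])
f=bot.grab_frame("wrist")
for l in("tab_face","carrier","jaw_tip","channel_stop","thumb_bar"):
    print(l,[(((d["xyz"][:2]-o)@M).round(1).tolist(),round(float(d["xyz"][2])),d["confidence"]) for d in bot.landmark_of(f,l)])
print(bot.get_obs()["force"])
cv2.imwrite("pics/w7.png",cv2.resize(f["img"][:,160:480,::-1],None,fx=1.5,fy=1.5,interpolation=2))
```

```text
tab_face [([0.8, -32.8], 27, 0.77)]
carrier [([25.1, -33.0], 4, 0.92)]
jaw_tip [([23.8, -35.6], 7, 0.64), ([31.4, -31.6], 8, 0.56)]
channel_stop [([52.4, -29.0], 7, 0.93)]
thumb_bar [([-29.3, 30.6], 21, 0.72)]
[0.43145472 0.15910176 0.33557673]
```

View pics/w7.png

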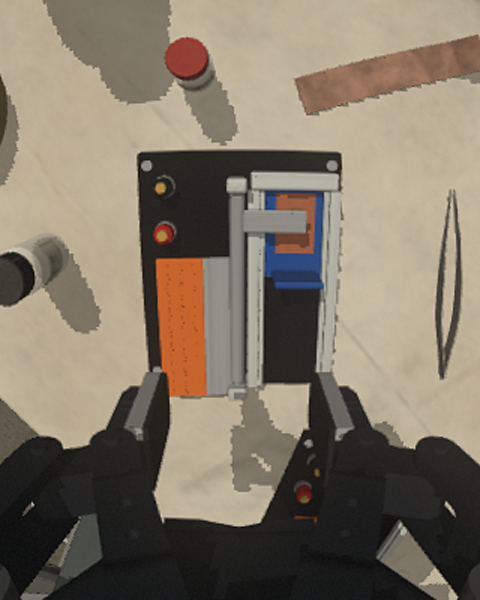

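The crop shows the carrier against the stop at (293,192), with the jaw closed on its face at (275,221). The bar has sprung back, the bystanders haven't moved, and the gripper is clear. Handing in.

```bash
python3 -c "
from station import bot
print(bot.close_job())"
```

```text
the job is handed in; nothing more can be done
None
```

The carrier is fully home against the end stop with the clip closed on it, the arm is clear, and the job is handed in; the arm had used about 12 s of the 42 s.

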